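Wedge the rocking crystal goniometer

TASK

The crystal goniometer on the desk rocks because one of its four feet, the one opposite the microscope tube, has lost its rubber cup. With the fingertips, push the beech wedge along the desk, thin end first, under that bare foot until it is snug and the instrument stands firm, without gripping, forcing or picking up the wedge and without lifting or shoving the instrument or disturbing the other things. Then press down firmly on the screw head above that foot to check that it no longer rocks, and let go, leaving the wedge in place.

Things in the scene. Friction and masses are not known exactly. Their poses are not given: they have to be found in the camera images.
- goniometer: crystal goniometer, 2 to 3.3 kg, loose on the desk: grey cast-iron cross foot with arms along its own +x, -x, +y, -y, a round stage (100 mm across) and small head in the middle (123 mm high). Each arm ends 110 mm out in a round lug 38 mm across, 22 to 40 mm above the desk, with a levelling screw. Three stand on rubber cups; the +y one is bare and hangs clear. Origin: on the desk, under the middle; z up
- eyepiece (a point): outer end of the goniometer's black eyepiece: the horizontal microscope tube lies over the -y arm, its axis 117 mm up, up to 133 mm high, reaching 176 mm out from the middle, opposite the bare foot
- bare_foot_tip (a point): lowest point of the bare foot, at the end of the +y arm: a steel ball end 18 mm across. It hangs 5 to 8 mm above the desk, different each time; about 3 to 6 N on the screw head above it would rock it down onto the desk
- bare_foot_head (a point): centre of the flat top of the steel screw head straight above the bare foot, 24 mm across and 50 mm above the ball's lowest point (55 to 58 mm above the desk): the place to press. About 10 N is firm enough
- wedge: plain beech wedge, loose on the desk, 90 mm long, 44 mm wide, 45 g; its own +x points along it to the thin end; z up. Origin: underside, middle of length and width. It starts thin end roughly towards the bare foot, 30 to 75 mm short of it, up to 20 mm to one side of the arm's line and askew by up to 15 degrees. It goes 15 to 40 mm under the foot; the lug above leaves room for it
- wedge_thin (a point): middle of the wedge's thin end (2.5 mm thick), on the desk. The top slopes evenly up from here to the back, 0.15 mm per mm
- wedge_back (a point): middle of the wedge's upright back face (44 mm wide, 16 mm high), 8 mm above the desk: the place to push. The push is under 1 N on the desk; once the wedge bears on the foot it rises to several N within a few mm, and friction then keeps the wedge where it is left
- model_base: bystander: walnut hexagonal model base, 104 mm across corners, 24 mm high, with a thin grey peg (to 54 mm) in its middle; origin at the centre of its underside
- ball0: bystander: bone-coloured model ball, 32 mm in diameter, standing on a small flat; origin at its underside
- ball1: bystander: bone-coloured model ball, 32 mm in diameter, standing on a small flat; origin at its underside
- ball2: bystander: bone-coloured model ball, 32 mm in diameter, standing on a small flat; origin at its underside
- ball3: bystander: bone-coloured model ball, 32 mm in diameter, standing on a small flat; origin at its underside
- magnifier: bystander: chrome magnifier, lens 66 mm across held level on a short stand with a round foot 68 mm across, 100 mm high; origin at the centre of its foot's underside
- jar: bystander: small amber jar with brass cap, 44 mm in diameter, 60 mm high; origin at the centre of its underside
Mind the look-alikes: they are no part of the job. What is meant by the wedge is not orange, and is the smaller of those in its own colour.

How it is judged (in metres and radians):
On the way, in this order (a step that is already met when the one before it is completed fails the run):
1. the wedge is pushed under the bare foot and bears on it (contact force between wedge and goniometer above 0.8 N and y of bare_foot_tip in the frame of wedge between -0.019 and 0.019 m and x of bare_foot_tip in the frame of wedge between -0.044 and 0.044 m and z of bare_foot_tip in the frame of wedge above 0.002 m), for 0.1 s.
2. the screw head above the wedged foot is pressed with more than 6 N and the instrument does not rock (contact force between the fingers and goniometer above 6 N and contact force between wedge and goniometer above 4 N and angle between goniometer's own z axis and vertical below 0.018 rad and y of bare_foot_tip in the frame of wedge between -0.019 and 0.019 m and x of bare_foot_tip in the frame of wedge between -0.044 and 0.044 m and z of bare_foot_tip in the frame of wedge above 0.002 m), for 0.1 s.
At the end, for the whole second after the job is handed in: the wedge lies flat on the desk (within 3 mm, 0.03 rad) with the bare foot on its slope, within 19 mm of its centre line and between its ends, bearing on it with more than 0.3 N; the goniometer is level within 0.015 rad, within 15 mm of where it stood, and all is at rest (contact force between wedge and goniometer above 0.3 N and height (world z) of wedge below 0.003 m and angle between wedge's own z axis and vertical below 0.03 rad and linear speed of each of goniometer, wedge below 0.01 m/s and y of bare_foot_tip in the frame of wedge between -0.019 and 0.019 m and x of bare_foot_tip in the frame of wedge between -0.044 and 0.044 m and z of bare_foot_tip in the frame of wedge above 0.002 m and angle between goniometer's own z axis and vertical below 0.015 rad and distance of goniometer from where it was at the start of the episode below 0.015 m); the robot touches nothing.
It fails at once if the wedge is gripped or forced (over 30 N between the fingers and the wedge) (contact force between the fingers and wedge above 30 N).
It fails at once if the wedge is lifted (more than 10 mm) or tipped up (height (world z) of wedge above 0.01 m or angle between wedge's own z axis and vertical above 0.35 rad).
It fails at once if the goniometer is lifted (more than 8 mm), tipped or shoved more than 30 mm (height (world z) of goniometer above 0.008 m or angle between goniometer's own z axis and vertical above 0.12 rad or distance of goniometer from where it was at the start of the episode above 0.03 m).
It fails at once if one of the other things is moved more than 30 mm (distance of any of model_base, ball0, ball1, ball2, ball3, magnifier, jar from where it was at the start of the episode above 0.03 m).
It also fails if it takes over 51 s, if anything falls off the work surface, if the arm or the gripper's body presses on something with over 40 N, if the wrist force passes 120 N, or if a joint passes its speed limit or range.

ROBOT

A 6-joint arm with a two-finger parallel gripper is mounted at the origin on the work surface. World frame = base frame: x ahead of the robot, y to its left, z up, the work surface at z = 0. Lengths are in mm, angles in rad, forces in N, time in s.
With the tool pointing down it reaches from about 225 to 725 mm from the base axis. Payload 3.1 kg.
Tool frame: the origin (TCP) lies between the finger pads; the fingertips stand 8 mm ahead of it and the grasp point (between the pads) lies 11 mm behind it (r.tcp_to_tips is the distance from the TCP to the fingertips, in mm); z points along the fingers, x is the direction in which the jaws open and shut, and the axes are right-handed (so a half turn about z gives the same grasp; the last joint's range is limited). The gripper opens to 85 mm and grips with 20 to 120 N. Pads are 22 mm wide; open, the fingers measure 114 mm over their backs; the gripper's body (76 mm by 85 mm) begins 54 mm behind the grasp point. The pads swing forward as they close: fully open they stand 13 mm farther back than shut.
Start: joints at [-1.466, 0.048, 0.099, 1.622, 0, 1.443], TCP at [121.104, -510.834, 239.312] pointing down, gripper open.
Joint ranges: [-2.91, 2.91], [-0.99, 1.94], [-1.21, 1.42], [-2.12, 2.29], [-1.49, 1.47], [-3.14, 3.14]. Speed limits (rad/s): [2.79, 2.79, 3.14, 3.14, 3.14, 3.14].

INTERFACE

Orientations are given as [roll, pitch, yaw] about the fixed x, y, z axes, in that order (R = Rz(yaw) Ry(pitch) Rx(roll)).
In Python, from rig import r, cams, spot_in, cut_out, tip_of gives the robot as it stands.
- The arm moves only by the tool servo_tool, never from a script. Its argument "steps" is text: rows parted by semicolons, each of 7 numbers parted by spaces: the shift along the tool's x, y, z in mm, then the turn, a rotation vector about the tool's x, y, z in rad, then the gripper command: -1 is shut, 1 is fully open, values between are in proportion. In form: tx ty tz rx ry rz grip; .... A call has 1 to 12 rows; each row is the pose to reach, as a shift and turn from the pose measured when the call began, along the tool's axes at that moment; what a row does not reach only later rows make up. A row lasts 1/8 s, in which the tool goes at most 62.5 mm and 10.7 degrees, less where a joint would pass 70% of its speed; a pose out of reach is approached as far as the arm can. A call with a gripper value outside its range is refused whole. The fingers move at their own pace and stop on an object; "grip_force" is the grip in N (left out, the last holds). Time passes only in rows, so rows that repeat a pose let the fingers close. It gives the time, the measured TCP pose, the force and the opening at its end, in the units of the state.
- r.sense(): the state, without advancing time (a new reading comes with each control period).
- cams.capture(name): name is "side" or "top"; returns (picture, depth): 420x560x3 uint8, blue, green, red; 420x560 float32, mm along the optical axis (not along the pixel's ray), 0 where there is no reading.
- cams.camera_model(name): a dict with "fx", "fy", "cx", "cy" (pixels), "extrinsics" (4x4, takes a point from world to camera coordinates). Camera axes: x right, y down, z forward; pixel columns grow to the right and rows downward; lengths in mm; the calibration is good to about 2 mm. A picture is of the moment at which its call begins. camera_model takes no time and is no camera call.
- r.hand_in(): hands the job in, once; it reports no verdict.
Trained networks look in the newest picture that a camera, given by its name, has taken for a name from the list of things; names that differ only in an ending like _2 or _b are one class to them, and where a whole thing is asked for, a point or a joint stands for the part that bears it (a point fixed in the world has none). Each returns a list of dicts, best first, with "confidence" (0 to 1); they miss things now and then, are a little off and sometimes report something else, mostly with a low value. They report only what shows in the picture. A call takes as long as a camera call. They do not tell look-alikes from the thing itself.
- spot_in(camera, name): "box" ([left, top, right, bottom] in pixels, round what is visible of it).
- cut_out(camera, name): "region" (420x560 bool, what is visible of it) and "box" ([left, top, right, bottom] in pixels, round what is visible of it).
- tip_of(camera, name): "pixel" ([column, row] in pixels: a listed point, or the origin of a listed thing).
The state is a dict: "t": time; "qpos": joint angles; "joint_velocities": joint speeds; "joint_torque": joint torques, N m; "eef_pos": TCP position; "tool_rot": TCP orientation; "force": force on the tool from outside, world axes, zero at the start; "moment": the same for the moment, N m; "grip_width": finger opening in mm.
Only numpy, scipy, OpenCV 4.12 (cv2) and the standard library are available. Lean on these libraries where they do the work, as an engineer would, in place of code of your own. Each camera call takes 0.05 s, during which the arm holds its last target.

## Working session

There is one attempt and no reset: what is moved stays moved. The work goes in short steps, Python scripts to look and compute and a tool call to move; the robot and the scene stay as the last step left them, time stands still between calls to the robot, and variables do not carry over. Pictures are saved under pics/ and viewed, and the job is handed in when it is done.

Besides the shell and the picture viewer there is one more tool, called after "Call:" as name(argument=value, ...) on one line, values as JSON. servo_tool: Moves the arm, as the interface text tells. Its arguments: {"type":"object","properties":{"steps":{"type":"string"},"grip_force":{"type":"number"}},"required":["steps"]}

```bash
ls; mkdir -p pics; python3 - <<'E'
from rig import r,cams,spot_in,cut_out,tip_of
import cv2,numpy as np
s=r.sense();print({k:np.round(v,3) for k,v in s.items()})
for c in("side","top"):
    p,d=cams.capture(c);cv2.imwrite(f"pics/{c}0.png",p);np.save(f"pics/{c}0.npy",d)
    m=cams.camera_model(c);print(c,m)
    for n in("wedge","wedge_thin","wedge_back","bare_foot_head","bare_foot_tip","eyepiece","goniometer"):
        print(n,[(np.round(x["pixel"]).tolist(),round(x["confidence"],2)) for x in tip_of(c,n)])
print(r.sense()["t"])
E
```

```text
pics
{'t': np.float64(0.0), 'qpos': array([-1.466,  0.049,  0.098,  1.622, -0.   ,  1.443]), 'joint_velocities': array([-0.002,  0.001, -0.   ,  0.003,  0.001,  0.   ]), 'joint_torque': array([-1.0000e-03, -3.3878e+01,  3.2001e+01,  2.0000e-02, -0.0000e+00,
        0.0000e+00]), 'eef_pos': array([ 121.042, -510.245,  238.135]), 'tool_rot': array([-3.141e+00,  2.000e-03, -1.338e+00]), 'force': array([-0.448, -0.24 ,  0.397]), 'moment': array([ 0.035,  0.043, -0.029]), 'grip_width': np.float64(84.989)}
side {'fx': 387.16118973002096, 'fy': 387.16118973002096, 'cx': 277.33217110158483, 'cy': 202.69502818516818, 'extrinsics': array([[-9.98716384e-01, -4.53831690e-02,  2.24933882e-02,
         5.61272508e+02],
       [-4.44753441e-02,  5.73212181e-01, -8.18199083e-01,
         1.52664599e+02],
       [ 2.42389832e-02, -8.18149231e-01, -5.74494828e-01,
         9.78583474e+02],
       [ 0.00000000e+00,  0.00000000e+00,  0.00000000e+00,
         1.00000000e+00]])}
wedge [([225.0, 295.0], 0.97), ([336.0, 272.0], 0.88)]
wedge_thin [([321.0, 264.0], 0.86), ([212.0, 286.0], 0.69)]
wedge_back [(
[... 452 characters left out ...]
56861659e-02, -1.63036303e-01,
         5.68010979e+02],
       [ 1.63794647e-01, -3.08571338e-02, -9.86011740e-01,
         9.38095239e+02],
       [ 0.00000000e+00,  0.00000000e+00,  0.00000000e+00,
         1.00000000e+00]])}
wedge [([222.0, 275.0], 0.93), ([195.0, 174.0], 0.82), ([224.0, 220.0], 0.71)]
wedge_thin [([244.0, 221.0], 0.96), ([237.0, 258.0], 0.86), ([205.0, 162.0], 0.82), ([381.0, 193.0], 0.71)]
wedge_back [([208.0, 221.0], 0.84), ([180.0, 186.0], 0.79), ([202.0, 288.0], 0.7), ([382.0, 281.0], 0.17)]
bare_foot_head [([262.0, 207.0], 0.64), ([274.0, 265.0], 0.47)]
bare_foot_tip []
eyepiece [([380.0, 193.0], 0.58)]
goniometer [([304.0, 206.0], 0.93), ([225.0, 220.0], 0.3)]
0.8
```

```bash
python3 - <<'E'
import cv2
t=cv2.imread("pics/top0.png");s=cv2.imread("pics/side0.png")
cv2.imwrite("pics/t0c.png",cv2.resize(t[120:330,150:430],None,fx=2.8,fy=2.8,interpolation=cv2.INTER_CUBIC))
cv2.imwrite("pics/s0c.png",cv2.resize(s[120:330,150:430],None,fx=2.8,fy=2.8,interpolation=cv2.INTER_CUBIC))
E
```

```text
(no output)
```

View pics/t0c.png

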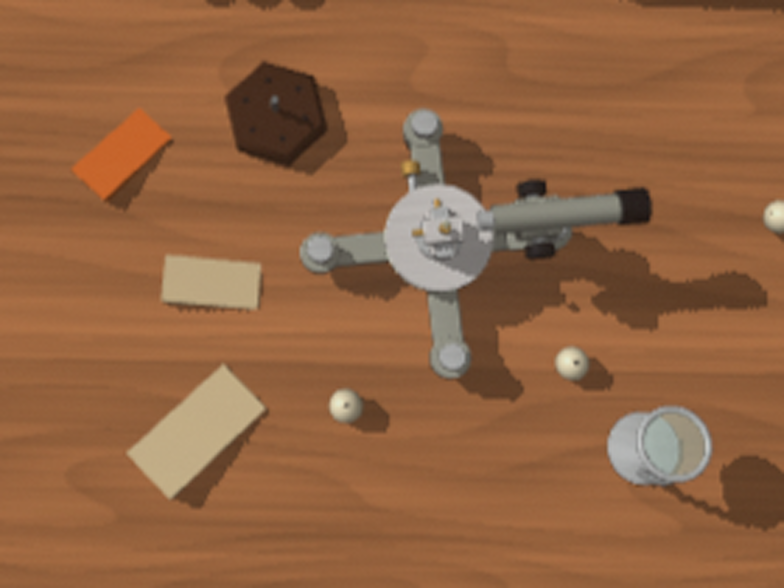

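View pics/s0c.png

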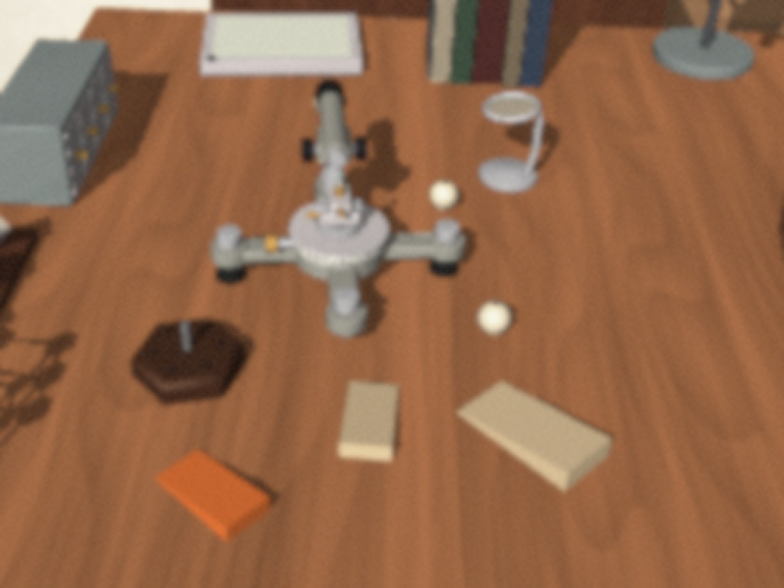

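View pics/top0.png

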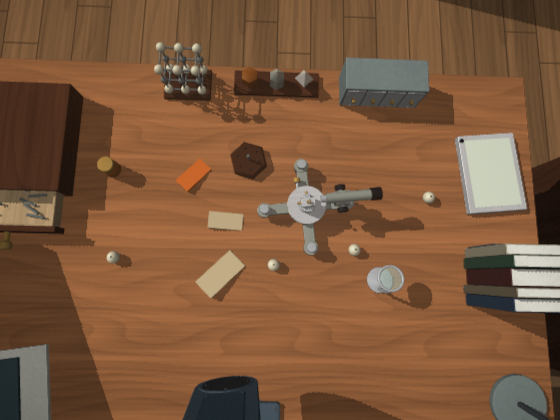

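The candidates for the wedge in the top view are orange (193,176), large beech (220,274) and small beech (225,220). I choose the small beech one. It isn't orange, it's the smaller of the two beech pieces, and its thin end points at the bare foot at (263,210), opposite the eyepiece at (380,193).

```bash
cat > h.py <<'E'
import numpy as np,cv2
from rig import cams
from scipy.optimize import minimize
def proj(c,P):
    m=cams.camera_model(c);P=np.atleast_2d(P);E=m["extrinsics"]
    q=P@E[:3,:3].T+E[:3,3]
    return np.c_[m["fx"]*q[:,0]/q[:,2]+m["cx"],m["fy"]*q[:,1]/q[:,2]+m["cy"]]
def back(c,uv,z):
    m=cams.camera_model(c);E=m["extrinsics"]
    d=E[:3,:3].T@np.array([(uv[0]-m["cx"])/m["fx"],(uv[1]-m["cy"])/m["fy"],1]);o=-E[:3,:3].T@E[:3,3]
    return (o+d*(z-o[2])/d[2])
def wpts(x,y,a):
    L=np.array([[s*45,t*22,z] for s,z in((1,0),(1,2.5),(-1,0),(-1,16)) for t in(-1,1)],float)
    c,s=np.cos(a),np.sin(a);return L@np.array([[c,s,0],[-s,c,0],[0,0,1]])+[x,y,0]
def sil(c,p,k=4):
    h=cv2.convexHull((proj(c,wpts(*p))*k).astype(np.float32)).astype(np.int32)
    im=np.zeros((420*k,560*k),np.uint8);cv2.fillPoly(im,[h],255)
    return cv2.resize(im,(560,420),interpolation=cv2.INTER_AREA)/255.
def fit(masks,p0):
    f=lambda p:sum(np.abs(sil(c,(p[0],p[1],p[2]/100))-m).sum() for c,m in masks.items())
    p0=np.array([p0[0],p0[1],p0[2]*100])
    r=minimize(f,p0,method="Nelder-Mead",options=dict(initial_simplex=p0+np.array([[0,0,0],[6,0,0],[0,6,0],[0,0,8]])))
    p=r.x.copy();p[2]/=100;return p,r.fun
E
python3 - <<'E'
from h import *
from rig import r,cut_out,tip_of
T={};M={}
for c,px in(("top",(225,220)),("side",(282,271))):
    cams.capture(c)
    for q in cut_out(c,"wedge"):
        m=q["region"]; print(c,q["box"],m.sum(),q["confidence"])
        if m[px[1],px[0]]: M[c]=m.astype(float)
# wedge: top px thin 244,221 back 208,221
a=back("top",(244,221),2.5);b=back("top",(208,221),16);print(a,b)
yaw=np.arctan2(*(a-b)[[1,0]])
for k in (M,{'top':M.get('top')},{'side':M.get('side')}):
    if all(v is not None for v in k.values()):
        p,f=fit(k,((a+b)/2)[:2].tolist()+[yaw]);print(list(k),p.round(3),f)
for c,uv,z in(("top",(263.5,208.5),56),("top",(301,164),56),("top",(311.3,247),56),("side",(274,225),56),("top",(381,193.5),117),("side",(231.5,203.5),56),("side",(309.5,200.5),56)):print(c,uv,back(c,uv,z).round(1))
# colored check of screw heads: upscale crops
for c,n in(("top",0),("side",0)):
    p=cv2.imread(f"pics/{c}0.png")
    x,y=(195,150) if c=="top" else (215,180)
    k=cv2.resize(p[y:y+110,x:x+145],None,fx=5.4,fy=5.4,interpolation=cv2.INTER_CUBIC)
    cv2.imwrite(f"pics/{c}_z.png",k)
print(r.sense()["t"])
E
```

```text
top [208.6, 209.0, 245.8, 231.0] 586 0.95
top [192.5, 250.4, 244.3, 295.4] 1045 0.93
top [175.3, 158.1, 211.3, 191.4] 553 0.8
top [257.3, 202.8, 270.8, 215.1] 66 0.66
side [207.5, 281.4, 245.0, 311.7] 706 0.84
side [311.1, 256.1, 365.7, 292.8] 1051 0.76
side [271.2, 254.5, 292.7, 281.0] 474 0.73
[548.33816926   8.52710527   2.5       ] [544.10134909 102.57994496  16.        ]
['top', 'side'] [546.291  58.941  -1.621] 88.5529411764706
['top'] [545.609  57.962  -1.614] 28.36470588235294
['side'] [546.97   60.961  -1.64 ] 42.54117647058824
top (263.5, 208.5) [574.5 -43.1  56. ]
top (301, 164) [ 695.4 -138.2   56. ]
top (311.3, 247) [ 478.9 -166.5   56. ]
side (274, 225) [573.7 -41.9  56. ]
top (381, 193.5) [ 608.7 -329.   117. ]
side (231.5, 203.5) [ 695.7 -128.5   56. ]
side (309.5, 200.5) [ 479.9 -159.9   56. ]
1.0
```

View pics/top_z.png

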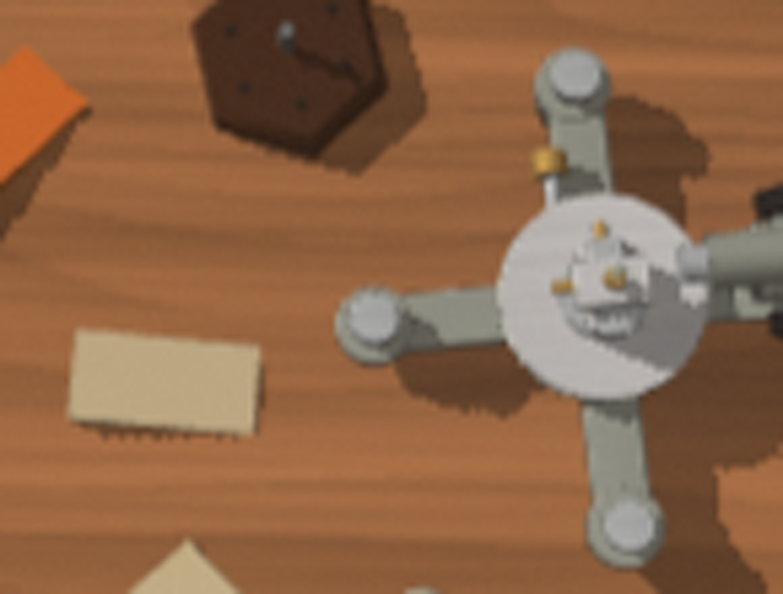

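View pics/side_z.png

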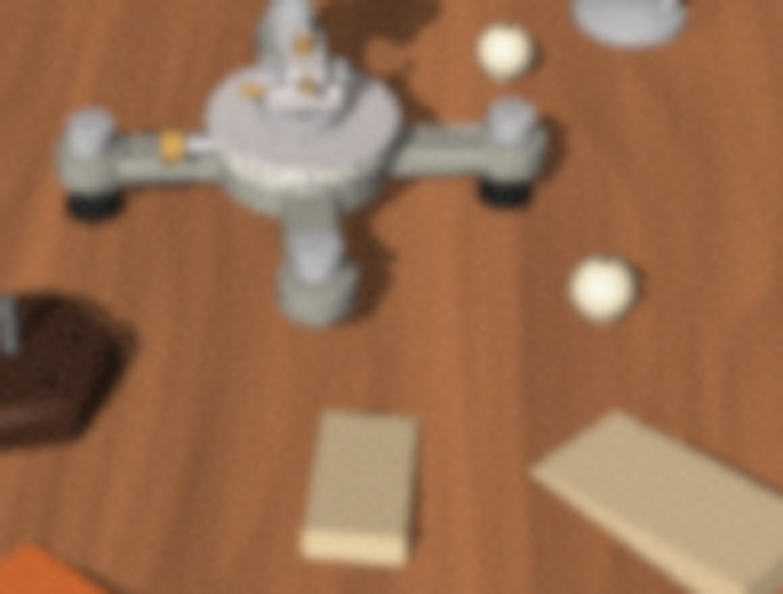

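```bash
cat > mv.py <<'E'
import numpy as np,sys
from rig import r
from scipy.spatial.transform import Rotation as R
def rel(pos,yaw):
    s=r.sense();R0=R.from_euler("xyz",s["tool_rot"]);R1=R.from_euler("xyz",[np.pi,0,yaw])
    print("t",round(s["t"],2),"pos",np.round(s["eef_pos"],1),"rot",np.round(s["tool_rot"],3),"F",np.round(s["force"],1),"w",round(float(s["grip_width"]),1))
    print("REL",np.round(R0.inv().apply(np.array(pos)-s["eef_pos"]),1),np.round((R0.inv()*R1).as_rotvec(),3))
F=np.array([574,-43.]);d=np.array([.118,-.993]);n=np.array([.993,.118])
def P(al,lat,z): return np.r_[F+d*al+n*lat,z]   # along (neg = before foot), lateral
E
python3 - <<'E'
from mv import *
print([a for a in dir(r) if a[0]!='_'],r.tcp_to_tips)
print(P(-113,-72,60))
rel(P(-113,-72,60),1.69)
E
```

```text
['IKError', 'hand_in', 'sense', 'tcp_to_tips'] 8.0
[489.17   60.713  60.   ]
t 1.0 pos [ 121.1 -510.9  239.3] rot [ 3.142 -0.    -1.338] F [ 0.2 -0.5 -0.1] w 85.5
REL [-471.2 -490.   179.3] [ 0.    -0.    -3.028]
```

Call:
servo_tool(steps="-40 -40 0 0 0 -0.18 0;-80 -82 0 0 0 -0.36 0;-125 -130 0 0 0 -0.54 -0.17;-170 -176 0 0 0 -0.72 -0.17;-215 -222 0 0 0 -0.9 -0.17;-260 -270 0 0 0 -1.08 -0.17;-305 -316 20 0 0 -1.26 -0.17;-350 -362 40 0 0 -1.44 -0.17;-390 -405 60 0 0 -1.62 -0.17;-430 -448 80 0 0 -1.8 -0.17;-471 -490 100 0 0 -1.98 -0.17;-471 -490 120 0 0 -2.16 -0.17")

```text
t: 2.5
eef_pos: [490.9, 63.5, 119.1]
tool_rot: [3.141, -0.002, 0.832]
force: [0.9, -0.4, -0.4]
grip_width: 35.1
```

```bash
python3 -c "
from mv import *
rel(P(-113,-72,60),1.69)"
```

```text
t 2.5 pos [490.9  63.5 119.1] rot [ 3.141e+00 -2.000e-03  8.320e-01] F [ 0.9 -0.4 -0.4] w 35.1
REL [-3.4  0.5 59.1] [ 0.002 -0.001 -0.858]
```

```bash
python3 - <<'E'
from h import *
for q,z in(((229.6,249.6),5),((229.6,249.6),20),((245.5,265.5),5),((196,281),20),((211,297),20),((208.5,226),16),((243,231),2.5)):print(q,back("top",q,z).round(1))
E
```

```text
(229.6, 249.6) [470.8  43.7   5. ]
(229.6, 249.6) [469.9  42.4  20. ]
(245.5, 265.5) [4.301e+02 4.000e-01 5.000e+00]
(196, 281) [387.9 124.9  20. ]
(211, 297) [348.5  84.7  20. ]
(208.5, 226) [530.9 100.6  16. ]
(243, 231) [521.3  10.3   2.5]
```

```bash
python3 -c "
from mv import *
rel(P(-113,-60,25),1.69)"
```

```text
t 2.5 pos [490.9  63.5 119.1] rot [ 3.141e+00 -2.000e-03  8.320e-01] F [ 0.9 -0.4 -0.4] w 35.1
REL [ 5.6  8.4 94.1] [ 0.002 -0.001 -0.858]
```

Call:
servo_tool(steps="3 5 0 0 0 -0.18 -0.17;5.6 8.4 0 0 0 -0.36 -0.17;5.6 8.4 10 0 0 -0.54 -0.17;5.6 8.4 25 0 0 -0.72 -0.17;5.6 8.4 50 0 0 -0.858 -0.17;5.6 8.4 75 0 0 -0.858 -0.17;5.6 8.4 90 0 0 -0.858 -0.17;5.6 8.4 94 0 0 -0.858 -0.17")

```text
t: 3.5
eef_pos: [500.3, 62.0, 24.1]
tool_rot: [3.141, -0.001, 1.69]
force: [-0.6, -0.3, 0.2]
grip_width: 35.3
```

```bash
python3 -c "
from mv import *
rel(P(-113,-60,11),1.69)
from h import *
p,d=cams.capture('side');cv2.imwrite('pics/s1.png',cv2.resize(p[180:320,200:390],None,fx=4,fy=4,interpolation=cv2.INTER_CUBIC))
"
```

```text
t 3.5 pos [500.3  62.   24.1] rot [ 3.141e+00 -1.000e-03  1.690e+00] F [-0.6 -0.3  0.2] w 35.3
REL [-0.   0.8 13.1] [ 0.    -0.001  0.   ]
```

View pics/s1.png

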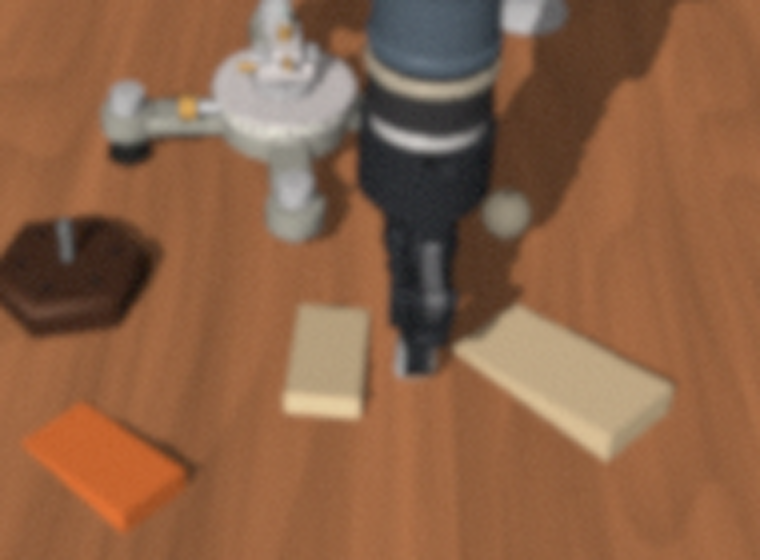

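The gripper stands between the two beech pieces, clear of both (crop centre about (418,350)). I'll descend carefully.

Call:
servo_tool(steps="0 0.8 6 0 0 0 -0.17;0 0.8 10 0 0 0 -0.17;0 0.8 12 0 0 0 -0.17;0 0.8 13 0 0 0 -0.17;0 0.8 13 0 0 0 -0.17")

```text
t: 4.18
eef_pos: [501.5, 62.2, 11.4]
tool_rot: [3.141, -0.001, 1.69]
force: [-0.7, -0.9, -0.5]
grip_width: 35.3
```

Call:
servo_tool(steps="0 0 1 0 0 0 -0.17;0 2 2 0 0 0 -0.17;0 5 2 0 0 0 -0.17;0 8 2 0 0 0 -0.17;0 11 2 0 0 0 -0.17;0 14 2 0 0 0 -0.17")

```text
t: 4.92
eef_pos: [515.5, 63.8, 9.4]
tool_rot: [3.141, -0.0, 1.69]
force: [-0.1, -0.4, 0.3]
grip_width: 35.6
```

```bash
python3 -c "
from mv import *
rel(P(-113,-33,10),1.69)
from h import *
p,d=cams.capture('side');cv2.imwrite('pics/s2.png',cv2.resize(p[180:320,200:390],None,fx=4,fy=4,interpolation=cv2.INTER_CUBIC))
"
```

```text
t 4.92 pos [515.5  63.8   9.4] rot [ 3.141 -0.     1.69 ] F [-0.1 -0.4  0.3] w 35.6
REL [ 0.  12.5 -0.6] [ 0.001 -0.     0.   ]
```

View pics/s2.png

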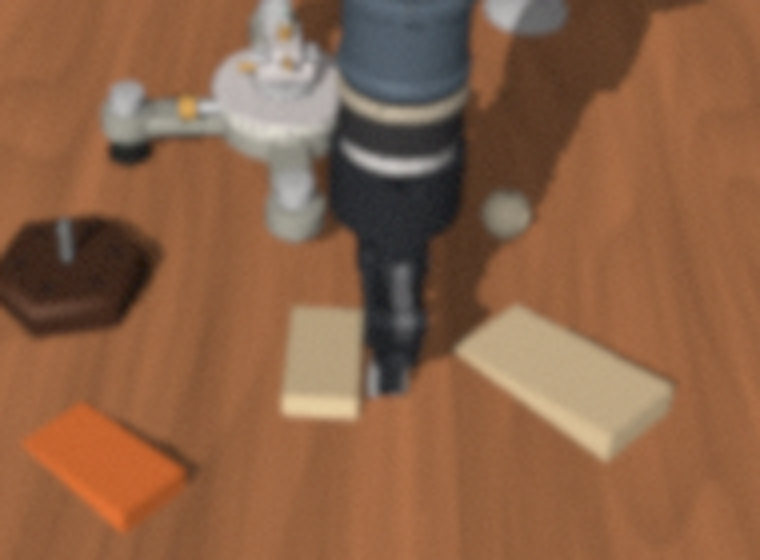

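The wedge has started to turn into line, and its thin end has shifted left in the crop. I'll keep pushing sideways.

Call:
servo_tool(steps="0 3 0 0 0 0 -0.17;0 6 0 0 0 0 -0.17;0 9 0 0 0 0 -0.17;0 12 0 0 0 0 -0.17;0 12.5 0 0 0 0 -0.17;0 6 0 0 0 0 -0.17;0 -8 0 0 0 0 -0.17;0 -8 -20 0 0 0 -0.17")

```text
t: 5.98
eef_pos: [504.2, 62.8, 27.3]
tool_rot: [-3.137, -0.001, 1.69]
force: [0.6, 0.6, 0.3]
grip_width: 35.2
```

```bash
cat > wl.py <<'E'
from h import *
from mv import *
from rig import cut_out
import sys
def wedge(tag,p0,cs=("top","side")):
    M={}
    for c in cs:
        p,_=cams.capture(c);m0=sil(c,p0)>.5
        u,v=proj(c,[[*p0[:2],8]])[0].astype(int)
        cv2.imwrite(f"pics/{c}_{tag}.png",cv2.resize(p[v-55:v+55,u-75:u+75],None,fx=5,fy=5,interpolation=cv2.INTER_CUBIC))
        for q in cut_out(c,"wedge"):
            m=q["region"]
            if (m&m0).sum()>.4*m.sum() and 300<m.sum()<800: M[c]=m.astype(float);break
    for k in [M]+[{c:M[c]} for c in M]:
        if k:
            w,f=fit(k,p0);dd=np.array([np.cos(w[2]),np.sin(w[2])]);nn=np.array([-dd[1],dd[0]])
            print(list(k),w.round(3),round(f),"foot in wedge x,y",round((F-w[:2])@dd,1),round((F-w[:2])@nn,1))
E
python3 -c "
from wl import *
wedge('a',(561,60,-1.45))
rel(P(-113,-50,40),1.69)
"
```

```text
t 6.17 pos [508.4  62.8  29.9] rot [ 3.139 -0.     1.69 ] F [ 0.1  0.8 -0.2] w 35.1
REL [  0.2   2.7 -10.1] [ 0.003 -0.     0.   ]
```

View pics/side_a.png

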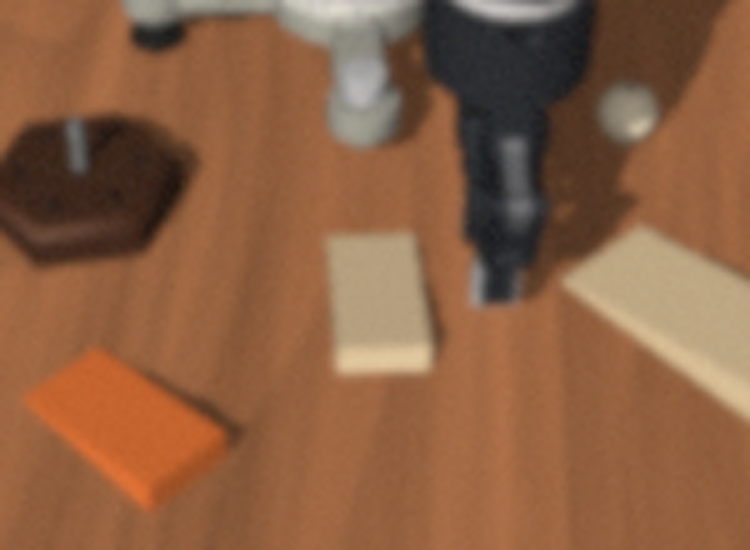

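```bash
python3 -c "
from wl import *
rel(P(-178,0,60),.119)
rel(P(-178,0,30),.119)
from h import back
for q in((176.5,180.5),(187.5,191.5),(211.5,169)): print(back('top',q,12))
"
```

```text
t 6.17 pos [508.4  62.8  29.9] rot [ 3.139 -0.     1.69 ] F [ 0.1  0.8 -0.2] w 35.1
REL [ 65.1  52.8 -30. ] [ 0.002 -0.003  1.571]
t 6.17 pos [508.4  62.8  29.9] rot [ 3.139 -0.     1.69 ] F [ 0.1  0.8 -0.2] w 35.1
REL [65.1 52.7  0. ] [ 0.002 -0.003  1.571]
[652.35786653 192.83168211  12.        ]
[622.97082058 161.72471133  12.        ]
[687.06821274 100.78297697  12.        ]
```

Call:
servo_tool(steps="20 0 -20 0 0 0.18 -0.76;45 0 -30 0 0 0.36 -0.76;65 15 -30 0 0 0.54 -0.76;65 35 -30 0 0 0.72 -0.76;65 53 -30 0 0 0.9 -0.76;65 53 -30 0 0 1.08 -0.76;65 53 -30 0 0 1.26 -0.76;65 53 -30 0 0 1.44 -0.76;65 53 -20 0 0 1.571 -0.76;65 53 0 0 0 1.571 -0.76")

```text
t: 7.42
eef_pos: [553.9, 133.7, 29.8]
tool_rot: [-3.141, -0.004, 0.118]
force: [-0.5, 0.4, -0.5]
grip_width: 10.3
```

```bash
python3 -c "
from wl import *
wedge('b',(561,60,-1.45))
rel(P(-178,0,10),.119)
"
```

```text
['top'] [559.493  63.047  -1.448] 38 foot in wedge x,y 107.0 1.4
['top'] [559.493  63.047  -1.448] 38 foot in wedge x,y 107.0 1.4
t 7.62 pos [552.3 133.6  29. ] rot [-3.141e+00 -1.000e-03  1.190e-01] F [ 0.3  0.2 -0.5] w 10.3
REL [ 0.7 -0.1 19. ] [-0.    -0.001  0.   ]
```

View pics/top_b.png

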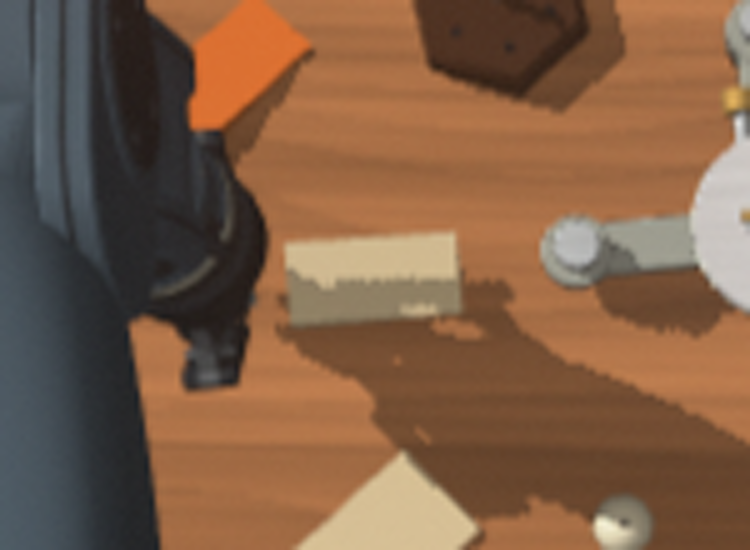

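View pics/side_b.png

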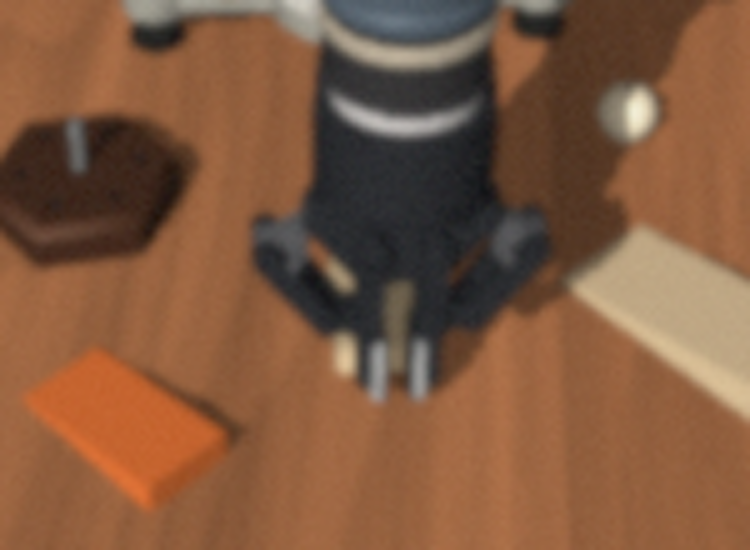

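Call:
servo_tool(steps="0 0 9 0 0 0 -0.76;0 0 15 0 0 0 -0.76;0 0 17 0 0 0 -0.76;0 6 17 0 0 0 -0.76;0 11 17 0 0 0 -0.76;0 16 17 0 0 0 -0.76;0 22 17 0 0 0 -0.76;0 29 17 0 0 0 -0.76;0 36 17 0 0 0 -0.76;0 43 17 0 0 0 -0.76;0 50 17 0 0 0 -0.76;0 56 17 0 0 0 -0.76")

```text
t: 9.12
eef_pos: [559.0, 77.5, 12.0]
tool_rot: [-3.141, -0.001, 0.119]
force: [-0.1, 0.8, 1.2]
grip_width: 10.4
```

```bash
python3 -c "
from wl import *
wedge('c',(563,20,-1.45))
rel(P(-81,-1,11),.119)
"
```

```text
['top'] [563.973  20.21   -1.436] 79 foot in wedge x,y 64.0 1.4
['top'] [563.973  20.21   -1.436] 79 foot in wedge x,y 64.0 1.4
t 9.32 pos [558.9  77.8  11.9] rot [-3.141 -0.     0.119] F [-0.4  0.3  0.7] w 10.7
REL [-0.3 40.7  0.9] [-0. -0. -0.]
```

View pics/top_c.png

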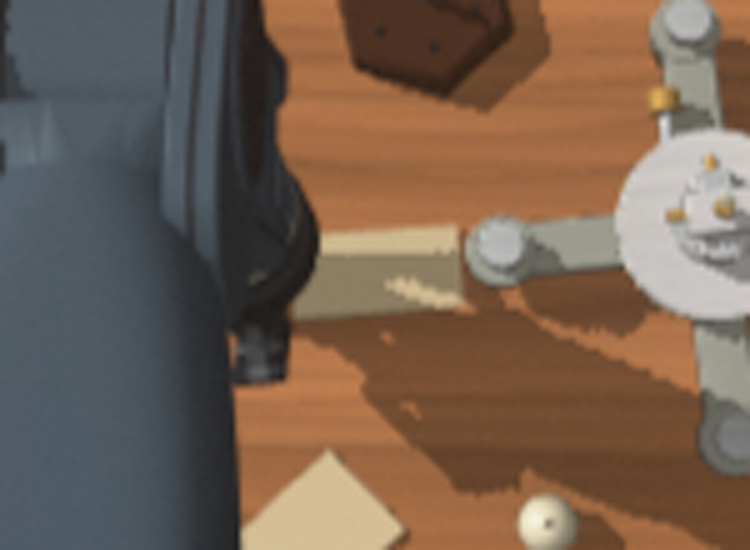

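Call:
servo_tool(steps="0 6 0 0 0 0 -0.76;0 12 0 0 0 0 -0.76;0 18 0 0 0 0 -0.76;0 24 0 0 0 0 -0.76;0 29 0 0 0 0 -0.76;0 32 0 0 0 0 -0.76;0 33 0 0 0 0 -0.76;0 33 0 0 0 0 -0.76")

```text
t: 10.32
eef_pos: [562.8, 45.0, 11.8]
tool_rot: [-3.141, -0.0, 0.119]
force: [0.0, 0.5, -0.5]
grip_width: 10.0
```

Call:
servo_tool(steps="0 1 0 0 0 0 -0.76;0 2 0 0 0 0 -0.76;0 3 0 0 0 0 -0.76;0 3 0 0 0 0 -0.76")

```text
t: 10.82
eef_pos: [563.2, 41.9, 11.9]
tool_rot: [-3.142, -0.0, 0.119]
force: [0.1, 0.6, 0.2]
grip_width: 10.3
```

Call:
servo_tool(steps="0 1 0 0 0 0 -0.76;0 2 0 0 0 0 -0.76;0 3 0 0 0 0 -0.76;0 3 0 0 0 0 -0.76")

```text
t: 11.32
eef_pos: [563.6, 38.8, 11.9]
tool_rot: [3.141, -0.0, 0.119]
force: [-0.5, 0.6, -0.5]
grip_width: 10.1
```

Call:
servo_tool(steps="0 1 0 0 0 0 -0.76;0 2 0 0 0 0 -0.76;0 3 0 0 0 0 -0.76;0 3 0 0 0 0 -0.76")

```text
t: 11.82
eef_pos: [564.0, 35.6, 11.9]
tool_rot: [3.141, -0.0, 0.118]
force: [-0.4, 1.0, -0.3]
grip_width: 10.5
```

Call:
servo_tool(steps="0 1 0 0 0 0 -0.76;0 2 0 0 0 0 -0.76;0 3 0 0 0 0 -0.76;0 3 0 0 0 0 -0.76")

```text
t: 12.32
eef_pos: [564.3, 32.5, 11.9]
tool_rot: [3.141, -0.0, 0.118]
force: [0.8, 1.2, 0.2]
grip_width: 10.2
```

Call:
servo_tool(steps="0 1 0 0 0 0 -0.76;0 2 0 0 0 0 -0.76;0 2 0 0 0 0 -0.76")

```text
t: 12.7
eef_pos: [564.6, 30.4, 11.9]
tool_rot: [3.141, -0.0, 0.118]
force: [-0.5, -0.0, 0.9]
grip_width: 9.8
```

Call:
servo_tool(steps="0 1 0 0 0 0 -0.76;0 2 0 0 0 0 -0.76;0 2 0 0 0 0 -0.76")

```text
t: 13.08
eef_pos: [564.8, 28.3, 11.9]
tool_rot: [3.141, -0.0, 0.118]
force: [-0.3, 0.5, -0.2]
grip_width: 10.3
```

Call:
servo_tool(steps="0 1 0 0 0 0 -0.76;0 2 0 0 0 0 -0.76;0 2 0 0 0 0 -0.76")

```text
t: 13.45
eef_pos: [565.1, 26.1, 11.9]
tool_rot: [3.141, -0.0, 0.118]
force: [-0.0, -0.2, 0.6]
grip_width: 10.2
```

Call:
servo_tool(steps="0 1 0 0 0 0 -0.76;0 2 0 0 0 0 -0.76;0 2 0 0 0 0 -0.76")

```text
t: 13.82
eef_pos: [565.4, 24.0, 11.9]
tool_rot: [3.141, -0.0, 0.118]
force: [-0.3, -0.5, -0.6]
grip_width: 9.9
```

Call:
servo_tool(steps="0 1 0 0 0 0 -0.76;0 2 0 0 0 0 -0.76;0 2 0 0 0 0 -0.76")

```text
t: 14.2
eef_pos: [565.5, 22.3, 11.9]
tool_rot: [3.141, -0.0, 0.118]
force: [-0.8, 1.0, -0.8]
grip_width: 10.4
```

```bash
python3 -c "
from wl import *
wedge('d',(572,-34,-1.45))
rel(P(-60,-1,11),.119)
"
```

```text
t 14.4 pos [565.6  22.3  11.9] rot [ 3.141 -0.     0.118] F [-0.5  0.6  0. ] w 10.4
REL [-0.3  5.8  0.9] [ 0.001 -0.    -0.001]
```

View pics/top_d.png

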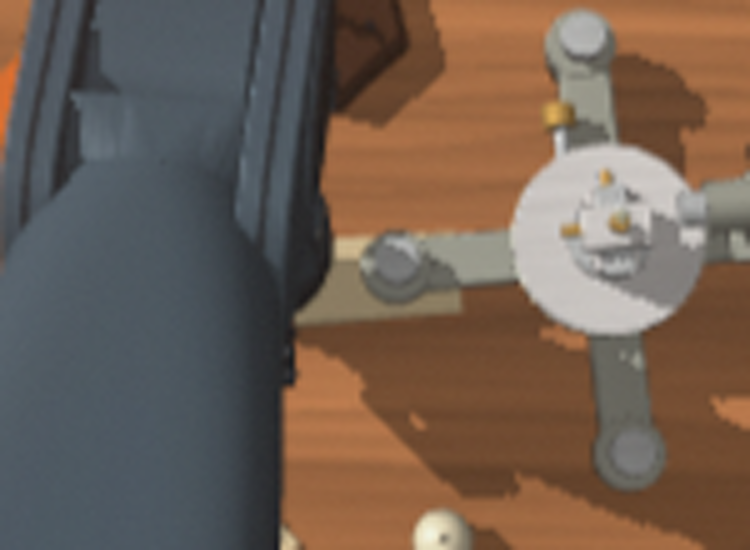

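View pics/side_d.png

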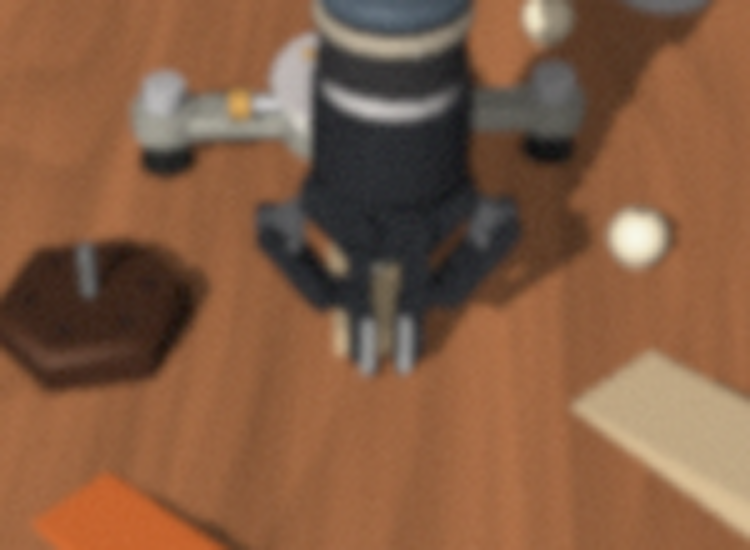

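Call:
servo_tool(steps="0 1 0 0 0 0 -0.76;0 2 0 0 0 0 -0.76;0 2 0 0 0 0 -0.76")

```text
t: 14.78
eef_pos: [565.6, 21.2, 11.9]
tool_rot: [-3.14, -0.0, 0.118]
force: [-0.0, 5.2, 0.7]
grip_width: 10.3
```

Call:
servo_tool(steps="0 1 0 0 0 0 -0.76;0 2 0 0 0 0 -0.76;0 2 0 0 0 0 -0.76")

```text
t: 15.15
eef_pos: [565.7, 20.7, 11.9]
tool_rot: [-3.137, -0.0, 0.119]
force: [-0.9, 7.5, 1.7]
grip_width: 10.6
```

Call:
servo_tool(steps="0 1.5 0 0 0 0 -0.76;0 1.5 0 0 0 0 -0.76;0 -3 0 0 0 0 -0.76;0 -15 0 0 0 0 -0.76;0 -30 0 0 0 0 -0.76;0 -30 -30 0 0 0 -0.9;0 -30 -80 0 0 0 -1")

```text
t: 16.02
eef_pos: [559.7, 51.0, 90.2]
tool_rot: [-3.137, 0.006, 0.12]
force: [0.4, -0.0, 0.3]
grip_width: -0.5
```

```bash
python3 -c "
from wl import *
wedge('e',(572,-37,-1.45))
rel(P(0,0,115),.119)
from h import *
from rig import tip_of
for c in('top','side'):
  for q in tip_of(c,'bare_foot_head')[:2]: print(c,q['pixel'],q['confidence'],back(c,q['pixel'],56))
"
```

```text
['top', 'side'] [571.294 -31.493  -1.463] 413 foot in wedge x,y 11.7 1.5
['top'] [569.531 -34.899  -1.524] 248 foot in wedge x,y 8.3 4.1
['side'] [572.644 -29.15   -1.434] 117 foot in wedge x,y 13.9 -0.5
t 16.23 pos [563.4  50.7  93.9] rot [-3.138 -0.004  0.12 ] F [ 1.4  0.5 -1.1] w 0.0
REL [ -0.6  94.2 -21.5] [-0.004 -0.004  0.001]
top [264.2, 206.0] 0.64 [581.08692085 -44.72127467  56.        ]
top [426.2, 201.8] 0.17 [ 603.40692067 -466.5990471    56.        ]
```

View pics/top_e.png

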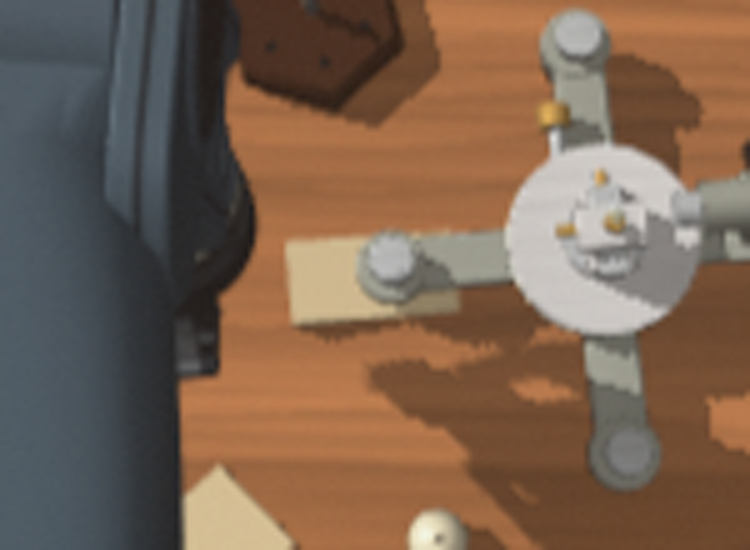

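View pics/side_e.png

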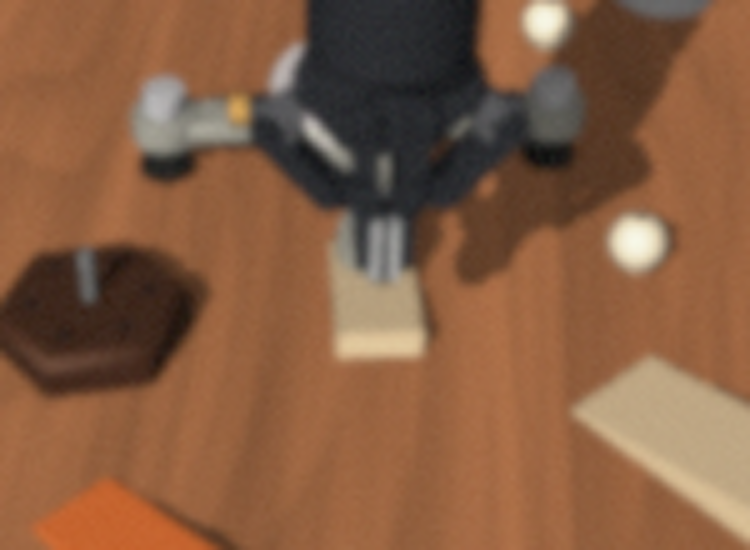

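```bash
python3 -c "
from wl import *
u,v=proj('top',[[572,-37,8]])[0].astype(int)
for a,b in((393,258),(578,36),(630,452)):
  q=(u-75+(a+.0)/5,v-55+b/5.); print(q,back('top',q,56))
"
```

```text
(np.float64(264.6), np.float64(208.6)) [574.35035398 -45.91863532  56.        ]
(np.float64(301.6), np.float64(164.2)) [ 694.94150732 -139.80927408   56.        ]
(np.float64(312.0), np.float64(247.4)) [ 477.91558193 -168.2934661    56.        ]
```

Call:
servo_tool(steps="0 0 -10 0 0 0 -1;0 20 -15 0 0 0 -1;0 45 -15 0 0 0 -1;0 70 -15 0 0 0 -1;0 90 -12 0 0 0 -1;-0.5 95 0 0 0 0 -1;-0.5 95.5 14 0 0 0 -1;-0.5 95.5 23 0 0 0 -1;-0.5 95.5 25 0 0 0 -1;-0.5 95.5 25 0 0 0 -1")

```text
t: 17.58
eef_pos: [571.5, -43.4, 65.6]
tool_rot: [-3.137, 0.003, 0.121]
force: [-1.6, 0.9, 3.6]
grip_width: 0.1
```

Call:
servo_tool(steps="0 0 1 0 0 0 -1;0 0 2 0 0 0 -1;0 0 3 0 0 0 -1;0 0 3 0 0 0 -1")

```text
t: 18.08
eef_pos: [571.6, -43.3, 65.4]
tool_rot: [-3.138, 0.002, 0.122]
force: [-4.9, -0.6, 12.9]
grip_width: -0.3
```

Call:
servo_tool(steps="0 0 2.5 0 0 0 -1;0 0 2.5 0 0 0 -1;0 0 2.5 0 0 0 -1")

```text
t: 18.45
eef_pos: [571.6, -43.3, 65.5]
tool_rot: [-3.14, 0.001, 0.122]
force: [-5.8, -1.2, 12.1]
grip_width: 0.1
```

Call:
servo_tool(steps="0 0 -2 0 0 0 -1;0 0 -10 0 0 0 -1;0 0 -50 0 0 0 -1;0 -40 -90 0 0 0 -1;0 -90 -110 0 0 0 -1;0 -140 -120 0 0 0 -1;0 -180 -120 0 0 0 -1;0 -180 -120 0 0 0 -1")

```text
t: 19.45
eef_pos: [549.3, 138.1, 185.9]
tool_rot: [-3.139, 0.001, 0.127]
force: [0.4, -0.3, -0.3]
grip_width: -0.1
```

```bash
python3 -c "
from wl import *
wedge('f',(571,-32,-1.46))
rel(P(0,0,115),.119)
u,v=proj('top',[[571,-32,8]])[0].astype(int);print(u,v)
"
```

```text
['top'] [570.206 -34.677  -1.465] 261 foot in wedge x,y 8.7 2.9
['top'] [570.206 -34.677  -1.465] 261 foot in wedge x,y 8.7 2.9
t 19.65 pos [549.8 134.4 185.4] rot [-3.14e+00  2.00e-03  1.21e-01] F [ 0.1  0.1 -0.6] w -0.1
REL [  2.6 179.1  70.1] [-0.001  0.002  0.002]
259 212
```

View pics/top_f.png

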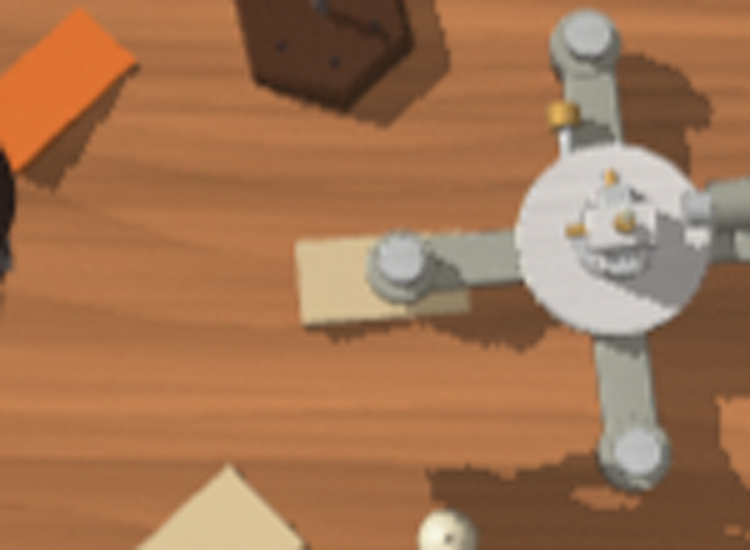

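View pics/side_f.png

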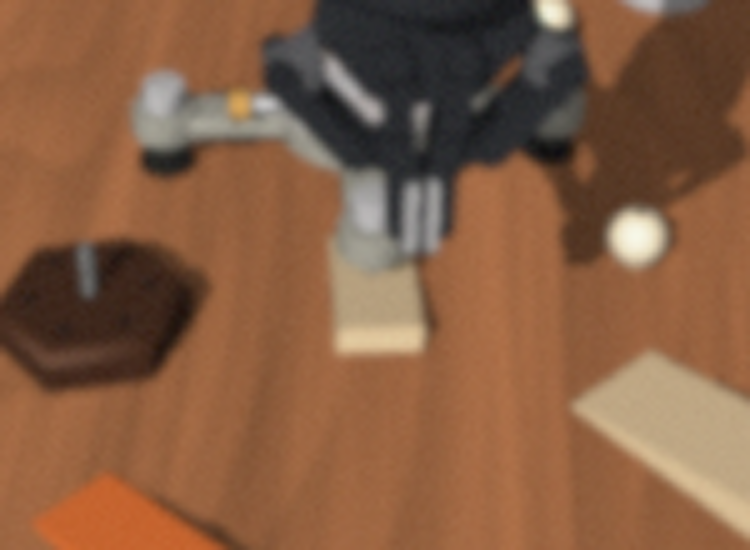

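The wedge is seated under the bare foot (top crop: wedge x 297–470, screw head at (403,258)). The goniometer and the other things haven't shifted, and the arm is clear.

```bash
python3 -c "
from rig import r
print(r.hand_in(), r.sense()['t'])"
```

```text
the job is handed in; nothing more can be done
the job is handed in; nothing more can be done
```

The wedge is snug under the bare foot, the screw-head press showed no rocking, and I handed the job in about 20 s into the 51 s allowed. No verdict was reported.

- **Wedge:** I lined up the small beech wedge with the arm using a two-finger sideways push. I then pushed it by its back, thin end first, until the push force rose from about 1 N to 7.5 N, and backed the fingers off.
- **Press:** With the fingers shut I pressed the screw head with about 12–13 N. It did not sink measurably (0.2 mm). I pressed about 2.5 mm off centre, so there was also a sideways force of about 5–6 N. Then I let go and moved the arm clear.
- **Last checks:** After the press, the top picture puts the foot about 9 mm ahead of the wedge's middle and about 3 mm off its centre line. Just before it, the goniometer stood within about 2 mm of its starting place. The surroundings looked undisturbed, though I did not measure the bystanders.
- **Weak or missing checks:**
  - The network missed the wedge in some pictures, and did not find it in the last side view, which the gripper partly hid.
  - Before the press the two cameras' estimates differed by about 6 mm along the wedge.
  - I could not measure the force left between wedge and foot after letting go.

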